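Load the parts carrier and lock its bayonet keeper

TASK

Release the keeper from the parts carrier (press down against the spring, a quarter turn anticlockwise) and stand it on the rubber mat. Lay every ribbed bracket that is on the bench flat in a nest of its own, rib up and with the brass bush at the nest's yellow end, and then refit the keeper: press it in, turn it a quarter clockwise and let it click home. Leave the other things on the bench alone.

Things in the scene. Friction and masses are not known exactly. Their poses are not given: they have to be found in the camera images.
- socket (a point): Bayonet socket: round steel collar, 66 mm across, in the middle of the blue cross-shaped parts carrier (bolted down, 200 mm across, base plate 4 mm thick on the bench). Point: on its axis at its top face, 30 mm above the bench; z up, x towards a locking pocket (marked by a red strip; the other is opposite). Its bore leaves the keeper's stem about 2 mm of play all round. No turning beyond slot or pocket.
- slot (a point): Middle of one of the two lug slots (14 mm wide) in the collar's top face, 20 mm from its axis; the other is opposite. They lie 75 degrees anticlockwise, seen from above, of the locking pockets. A yellow square on the base plate beside the collar marks each.
- plunger (a joint): Sprung brass plunger in the socket that pushes the keeper up: 0 sprung fully up, 0.002 with the keeper locked, 0.009 with it pressed fully down (m, grows downwards). About 6 N at 0, 12 N at 0.009.
- keeper_grip (a point): Keeper, 0.22 kg, starts locked in the socket: aluminium cross, arms 180 mm tip to tip, 14 mm wide, on a 60 mm flange, with an orange wing grip on top, 50 mm long (its x), 14 mm thick (y), 22 mm high. Point: middle of the wing grip, 11 mm above the flange's upper face, 41 mm above the feet of its four black legs (44 mm from the axis), on which it stands level on a flat surface. z up.
- keeper_lug (a point): One of the keeper's two brass bayonet lugs, under the flange, 20 mm from the axis along the wing grip (x), 31 mm below the grip point; the other is opposite, so half a turn makes no difference. Grip point above the socket's top: locked 24 mm (lugs up in the pockets), loose in the slots 26, pressed to the stop 17; it turns freely only between 17 and 20, so press to about 18, turn 75 degrees, let it rise.
- mat_top (a point): Black rubber mat on the bench, 210 mm square, 3 mm thick; this point is the centre of its top. The keeper stands here while the carrier is being loaded.
- nest1 (a point): Nest 1 of the four open compartments on the carrier, one in each arm of its cross: inside 100 mm along its x, 38 mm along y, walls rise 8 mm above its floor. This point is the centre of the floor (4 mm above the bench), x along its length to the end with the yellow wall and yellow floor patch, z up. 76 mm from the socket's axis.
- nest2 (a point): Nest 2 of the four open compartments on the carrier, one in each arm of its cross: inside 100 mm along its x, 38 mm along y, walls rise 8 mm above its floor. This point is the centre of the floor (4 mm above the bench), x along its length to the end with the yellow wall and yellow floor patch, z up. 76 mm from the socket's axis.
- nest3 (a point): Nest 3 of the four open compartments on the carrier, one in each arm of its cross: inside 100 mm along its x, 38 mm along y, walls rise 8 mm above its floor. This point is the centre of the floor (4 mm above the bench), x along its length to the end with the yellow wall and yellow floor patch, z up. 76 mm from the socket's axis.
- nest4 (a point): Nest 4 of the four open compartments on the carrier, one in each arm of its cross: inside 100 mm along its x, 38 mm along y, walls rise 8 mm above its floor. This point is the centre of the floor (4 mm above the bench), x along its length to the end with the yellow wall and yellow floor patch, z up. 76 mm from the socket's axis.
- bracket1_mid (a point): Ribbed steel bracket (may be absent): dark flat plate 90 mm long (x), 30 mm wide, 6 mm thick with an upright rib on top, 12 mm thick (y), 14 mm high, from 34 mm behind the centre to 22 mm ahead of it. It is gripped by the rib. A brass bush marks the plate's +x end. 0.14 kg. This point is at the middle of the plate, 10 mm above its underside; overall height 20 mm; x to the bush end, z up.
- bracket1_bush (a point): Top of the brass bush of bracket 1, 34 mm along +x from the bracket's middle, 9 mm above its underside.
- bracket2_mid (a point): Ribbed steel bracket (may be absent): dark flat plate 90 mm long (x), 30 mm wide, 6 mm thick with an upright rib on top, 12 mm thick (y), 14 mm high, from 34 mm behind the centre to 22 mm ahead of it. It is gripped by the rib. A brass bush marks the plate's +x end. 0.14 kg. This point is at the middle of the plate, 10 mm above its underside; overall height 20 mm; x to the bush end, z up.
- bracket2_bush (a point): Top of the brass bush of bracket 2, 34 mm along +x from the bracket's middle, 9 mm above its underside.
- bracket3_mid (a point): Ribbed steel bracket (may be absent): dark flat plate 90 mm long (x), 30 mm wide, 6 mm thick with an upright rib on top, 12 mm thick (y), 14 mm high, from 34 mm behind the centre to 22 mm ahead of it. It is gripped by the rib. A brass bush marks the plate's +x end. 0.14 kg. This point is at the middle of the plate, 10 mm above its underside; overall height 20 mm; x to the bush end, z up.
- bracket3_bush (a point): Top of the brass bush of bracket 3, 34 mm along +x from the bracket's middle, 9 mm above its underside.
- bracket4_mid (a point): Ribbed steel bracket (may be absent): dark flat plate 90 mm long (x), 30 mm wide, 6 mm thick with an upright rib on top, 12 mm thick (y), 14 mm high, from 34 mm behind the centre to 22 mm ahead of it. It is gripped by the rib. A brass bush marks the plate's +x end. 0.14 kg. This point is at the middle of the plate, 10 mm above its underside; overall height 20 mm; x to the bush end, z up.
- bracket4_bush (a point): Top of the brass bush of bracket 4, 34 mm along +x from the bracket's middle, 9 mm above its underside.
- tin: Bystander: paint tin, 72 mm across, 85 mm high; origin in the middle of its underside. Leave it alone.
- jar: Bystander: jar, 60 mm across, 80 mm high; origin in the middle of its underside. Leave it alone.
- tape: Bystander: yellow roll of tape, 90 mm across, 24 mm high; origin in the middle of its underside. Leave it alone.
- wrench: Bystander: spanner lying on the bench; origin in the middle of its underside. Leave it alone.
- hammer: Bystander: hammer lying on the bench; origin in the middle of its underside. Leave it alone.
- driver: Bystander: screwdriver lying on the bench; origin in the middle of its underside. Leave it alone.
Not all that is in view belongs to the job. Of the things that look like the part that bears keeper_grip, the largest one is meant.

How it is judged:
By the outcome, as a careful person would: the job done as asked, in the order asked, and still so for the second after the job is handed in, with the robot touching nothing.
Of bracket1, bracket2, bracket3, bracket4 only 3 to 4 are there at a start; the rules pass over those that are not, and their reading is None.
At some moment in a run one of bracket1, bracket2, bracket3, bracket4 may be knocked a few centimetres aside while the robot is not near it.
Once in a run the grip may slacken for a moment while it holds something.
It also fails if it takes over 208 s, if anything falls off the work surface, if the arm or the gripper's body presses on something with over 40 N, if the wrist force passes 120 N, or if a joint passes its speed limit or range.

ROBOT

A 6-joint arm with a two-finger parallel gripper is mounted at the origin on the work surface. World frame = base frame: x ahead of the robot, y to its left, z up, the work surface at z = 0. Lengths are in mm, angles in degrees, forces in N, time in s.
With the tool pointing down it reaches from about 400 to 925 mm from the base axis. Payload 12.5 kg.
Tool frame: the origin (TCP) lies midway between the tips of the shut fingers; the grasp point (between the pads) lies 19 mm behind it; z points along the fingers, y is the line along which they close (so a half turn about z gives the same grasp; the last joint's range is limited). The gripper opens to 95 mm and grips with 3 to 60 N. Pads are 20 mm wide; open, the fingers measure 119 mm over their backs; the gripper's body (75 mm by 180 mm) begins 59 mm behind the grasp point.
Start: joints at [-69.19, 28.126, 89.318, -0, 62.55, -6.05], TCP at [282.409, -557.577, 214.661] pointing down, gripper open.
Joint ranges: [-177.58, 177.58], [-47.91, 125.51], [2.72, 160], [-65.01, 245.01], [3.68, 167.84], [-153.87, 153.87]. Speed limits (degrees/s): [127.2, 127.2, 159.86, 180, 180, 180].

INTERFACE

Orientations are given as [roll, pitch, yaw] about the fixed x, y, z axes, in that order (R = Rz(yaw) Ry(pitch) Rx(roll)).
In Python, from cell import telemetry, grab_frame, camera_params, manip gives the robot as it stands.
- The arm moves only by the tool move_arm, never from a script. Its argument "increments" is a list that holds one entry, the list of rows, each a list of 7 numbers: the shift along the tool's x, y, z in units of 0.1 m (1.0 is 0.1 m), then the turn, a rotation vector about the tool's x, y, z in units of 60 degrees (1.0 is 60 degrees), then the gripper's target within -1 to 1 (fully open at 1, half-way at 0, shut at -1). A call has 1 to 5 rows; each row is the pose to reach, as a shift and turn from the pose commanded when the call began, along the tool's axes at that moment; what a row does not reach only later rows make up. A row lasts 1/10 s, in which the tool goes at most 50 mm and 8.59 degrees, less where a joint would pass 70% of its speed; a pose out of reach is approached as far as the arm can. A call with a number of a shift or a turn outside -1 to 1 is refused whole. A call with a gripper value outside its range is refused whole. The fingers move at their own pace and stop on an object; "newtons" is the grip in N (left out, the last holds). Time passes only in rows, so rows that repeat a pose let the fingers close. It gives the time, the measured TCP pose, the force, the opening and the grip force at its end, in the units of the state.
- telemetry.get_obs(): the state, without advancing time (a new reading comes with each control period).
- grab_frame(name): name is "scene" or "top" or "wrist"; returns (picture, depth): 400x640x3 uint8, blue, green, red; 400x640 float32, mm along the optical axis (not along the pixel's ray), 0 where there is no reading.
- camera_params(name): a dict with "mtx" (3x3 intrinsics, pixels), "T" (4x4, takes a point from camera to world coordinates); the wrist camera has in their place "T_tool_cam" (4x4, takes a point from camera to tool coordinates, whose origin is the TCP and whose axes are the flange's). Camera axes: x right, y down, z forward; pixel columns grow to the right and rows downward; lengths in mm; the calibration is good to about 2 mm. The wrist camera is an equidistant fisheye: a pixel r from the principal point sees the ray r / f radians off the axis. A picture is of the moment at which its call begins: read the wrist's pose just before it. camera_params takes no time and is no camera call.
- manip.finish_job(): hands the job in; it is judged then, once.
The state is a dict: "time": time; "joint_positions": joint angles; "joint_velocities": joint speeds; "joint_torque": joint torques, N m; "tcp_pos": TCP position; "tool_rot": TCP orientation; "contact_force": force on the tool from outside, world axes, zero at the start; "wrist_torque": the same for the moment, N m; "gripper_width": opening from 0.0 (shut) to 1.0 (fully open); "finger_force": force on a finger pad.
Only numpy, scipy, OpenCV 4.12 (cv2) and the standard library are available. Lean on these libraries where they do the work, as an engineer would, in place of code of your own. Each camera call takes 0.05 s, during which the arm holds its last target. There are 200 camera calls.

## Working session

There is one attempt and no reset: what is moved stays moved. The work goes in short steps, Python scripts to look and compute and a tool call to move; the robot and the scene stay as the last step left them, time stands still between calls to the robot, and variables do not carry over. Pictures are saved under pics/ and viewed, at most 14 in all, crops included, and the job is handed in when it is done.

Besides the shell and the picture viewer there is one more tool, called by a JSON object that holds its "method" and its "body". move_arm: Moves the arm, as the interface text tells. Its arguments: {"type":"object","properties":{"increments":{"type":"array","items":{"type":"array","items":{"type":"array","items":{"type":"number"}}}},"newtons":{"type":"number"}},"required":["increments"]}

```bash
ls; mkdir -p pics
python3 - <<'E'
from cell import telemetry, grab_frame, camera_params
import cv2,numpy as np
print(telemetry.get_obs())
for n in ["top","scene"]:
    p,d=grab_frame(n); cv2.imwrite(f"pics/{n}0.png",p); np.savez(f"/tmp/{n}0.npz",p=p,d=d)
    print(n,camera_params(n))
print(camera_params("wrist"))
E
```

```text
pics
{'time': 0.0, 'joint_positions': array([-6.91903546e+01,  2.81644543e+01,  8.93515798e+01,  3.90108598e-04,
        6.25501282e+01, -6.05211187e+00]), 'joint_velocities': array([ 0.03580054, -0.01799417,  0.04560014, -0.05010317, -0.06903856,
       -0.00946217]), 'joint_torque': array([-1.30461856e-03, -6.12640214e+01, -2.58186686e+01,  6.92513608e-02,
        4.81570722e-02, -5.22318010e-05]), 'tcp_pos': array([ 282.31207508, -557.31475685,  214.04968644]), 'tool_rot': array([-1.79934243e+02, -7.31973449e-03,  2.68615730e+01]), 'contact_force': array([ 0.01231641, -0.11434079,  0.00962095]), 'wrist_torque': array([-0.01857201,  0.01356816,  0.00573489]), 'finger_force': 0.0, 'gripper_width': 0.9984160350475799}
top {'mtx': array([[475.46616478,   0.        , 319.77015631],
       [  0.        , 475.46616478, 196.48722008],
       [  0.        ,   0.        ,   1.        ]]), 'T': array([[-1.48083072e-02, -9.94558117e-01,  1.03125485e-01,
         3.34024188e+02],
       [-9.99832571e-01,  1.58372358e-02,  9.16576142e-03,
         4.40529878e+01],
       [-1.07491050e-02, -1.02
[... 476 characters left out ...]
053e+02],
       [-2.07547262e-04, -6.59676020e-01, -7.51550069e-01,
         9.44928460e+02],
       [ 0.00000000e+00,  0.00000000e+00,  0.00000000e+00,
         1.00000000e+00]])}
{'mtx': array([[309.70691629,   0.        , 323.27588229],
       [  0.        , 309.70691629, 201.63450915],
       [  0.        ,   0.        ,   1.        ]]), 'T_tool_cam': array([[-1.09376216e-03, -9.65890696e-01, -2.58947807e-01,
         7.33622676e+01],
       [ 9.99998616e-01, -7.31800084e-04, -1.49420748e-03,
         4.72641176e-01],
       [ 1.25374308e-03, -2.58949083e-01,  9.65890160e-01,
        -1.68470601e+02],
       [ 0.00000000e+00,  0.00000000e+00,  0.00000000e+00,
         1.00000000e+00]])}
```

Run:
```python
import cv2
p=cv2.imread("pics/top0.png"); cv2.imwrite("pics/top0b.png",cv2.resize(p,(800,500),interpolation=cv2.INTER_CUBIC))
```

```text
(no output)
```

View pics/top0b.png

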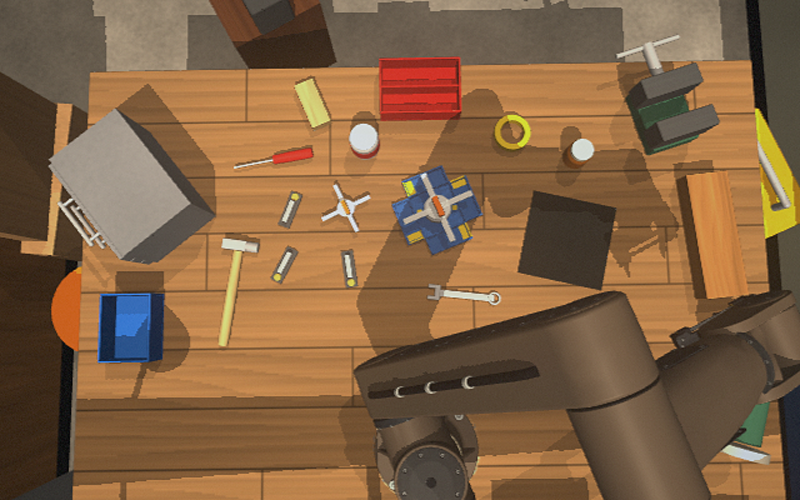

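View pics/scene0.png

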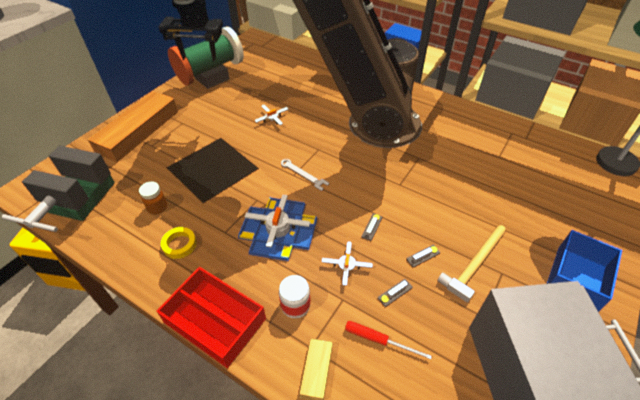

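```bash
cat > h.py <<'E'
import numpy as np,cv2
from cell import telemetry, grab_frame, camera_params
from scipy.spatial.transform import Rotation as R
def w(cam,u,v,z):
    c=camera_params(cam);r=c['T'][:3,:3]@np.linalg.solve(c['mtx'],[u,v,1]);o=c['T'][:3,3]
    return o+r*(z-o[2])/r[2]
def tool():
    o=telemetry.get_obs();T=np.eye(4);T[:3,:3]=R.from_euler('xyz',o['tool_rot'],degrees=True).as_matrix();T[:3,3]=o['tcp_pos'];return T
def wrist_ortho(p,T,cx,cy,z,half,n=500):
    "ortho view of plane z, image right=-y, up=+x ; scale n/(2 half) px/mm"
    c=camera_params('wrist');Tc=T@c['T_tool_cam'];s=2*half/n
    j,i=np.meshgrid(np.arange(n),np.arange(n));X=cx+half-i*s;Y=cy+half-j*s
    P=np.stack([X,Y,np.full_like(X,z,dtype=float)],-1)-Tc[:3,3];P=P@Tc[:3,:3]
    rr=np.hypot(P[...,0],P[...,1]);k=np.arctan2(rr,P[...,2])/np.maximum(rr,1e-9);m=c['mtx']
    return cv2.remap(p,(m[0,0]*P[...,0]*k+m[0,2]).astype('f'),(m[1,1]*P[...,1]*k+m[1,2]).astype('f'),cv2.INTER_CUBIC)
def step(goal,yaw,T=None):
    "goal tcp xyz world, yaw of tool x-axis (pointing down) -> units"
    T=tool() if T is None else T
    G=R.from_euler('xyz',[180,0,yaw],degrees=True).as_matrix()
    d=T[:3,:3].T@(np.array(goal)-T[:3,3])/100
    return np.round(d,3),np.round(R.from_matrix(T[:3,:3].T@G).as_rotvec(degrees=True)/60,3)
E
python3 - <<'E'
from h import *
p=cv2.imread("pics/top0.png")
for n,u,v,z in [("keeper",437,206,50),("b1",289,210,10),("b2",285,264,10),("b3",348,268,10),("mat",567,240,3),("small",346,205,30),("tin",364,140,85),("jar",580,150,80)]:
    print(n,w("top",u*.8,v*.8,z).round(0))
c=p[115:250,200:400]; cv2.imwrite("pics/crop1.png",cv2.resize(c,(800,540),interpolation=cv2.INTER_CUBIC))
E
```

```text
keeper [576. -34.  50.]
b1 [579. 332.  10.]
b2 [444. 341.  10.]
b3 [432. 186.  10.]
mat [ 493. -357.    3.]
small [585. 188.  30.]
tin [732. 138.  85.]
jar [ 700. -376.   80.]
```

View pics/crop1.png

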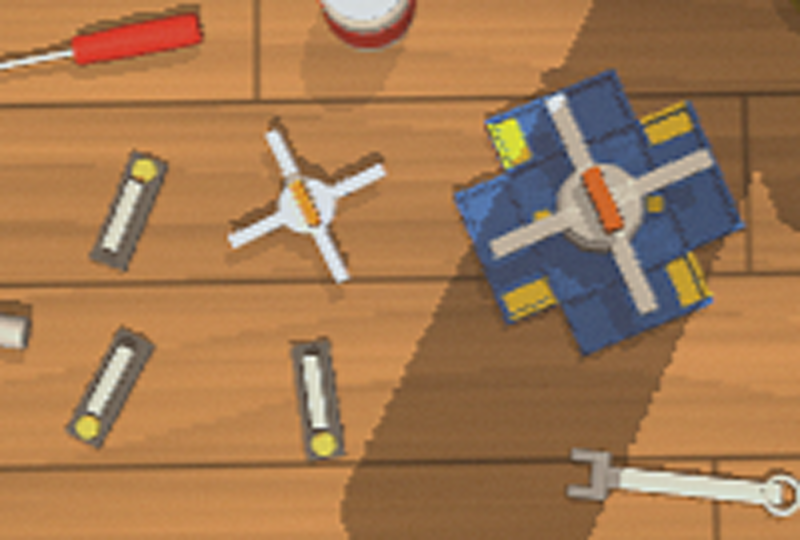

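The meant keeper is the big cross in the carrier at crop pixel (603,203): it is larger than the decoy at (305,203) and the third near the arm base (scene 270,116). Three brackets lie at crop (130,210), (110,388) and (318,398). Next I move the wrist camera over the carrier.

{"method": "move_arm", "body": {"increments": [[[0.35,-0.23,0.03,0,0,0,1],[0.7,-0.46,0.06,0,0,0,1],[1.0,-0.67,0.1,0,0,0,1]]], "newtons": 40}}

```text
time: 0.4
tcp_pos: [341.8, -451.1, 204.2]
tool_rot: [-180.0, -0.0, 26.8]
contact_force: [0.5, -0.2, -0.2]
gripper_width: 1.001
finger_force: 0.0
```

{"method": "move_arm", "body": {"increments": [[[0.35,-0.23,0.03,0,0,0,1],[0.7,-0.46,0.06,0,0,0,1],[1.0,-0.67,0.1,0,0,0,1]]]}}

```text
time: 0.7
tcp_pos: [400.9, -345.9, 194.5]
tool_rot: [-180.0, -0.0, 26.9]
contact_force: [0.6, 0.2, -0.2]
gripper_width: 1.002
finger_force: 0.0
```

{"method": "move_arm", "body": {"increments": [[[0.35,-0.23,0.03,0,0,0,1],[0.7,-0.46,0.06,0,0,0,1],[1.0,-0.67,0.1,0,0,0,1]]]}}

```text
time: 1.0
tcp_pos: [459.9, -240.9, 184.5]
tool_rot: [-180.0, 0.0, 26.9]
contact_force: [0.6, -0.2, -0.9]
gripper_width: 0.998
finger_force: 0.0
```

{"method": "move_arm", "body": {"increments": [[[0.35,-0.23,0.03,0,0,0,1],[0.7,-0.46,0.06,0,0,0,1],[1.0,-0.67,0.1,0,0,0,1]]]}}

```text
time: 1.3
tcp_pos: [518.9, -136.0, 174.5]
tool_rot: [180.0, -0.0, 26.9]
contact_force: [0.8, -0.7, 0.2]
gripper_width: 1.001
finger_force: 0.0
```

{"method": "move_arm", "body": {"increments": [[[0.35,-0.23,0.03,0,0,0,1],[0.7,-0.46,0.06,0,0,0,1],[1.0,-0.67,0.1,0,0,0,1],[1.0,-0.67,0.1,0,0,0,1],[1.0,-0.67,0.1,0,0,0,1]]]}}

```text
time: 1.8
tcp_pos: [576.9, -32.2, 164.1]
tool_rot: [-180.0, 0.1, 27.0]
contact_force: [-0.1, -0.5, -0.0]
gripper_width: 1.002
finger_force: 0.0
```

Run:
```python
from h import *
T=tool();p,d=grab_frame("wrist");print(T[:3,3])
np.savez("/tmp/w1.npz",T=T,p=p,d=d)
cv2.imwrite("pics/w1.png",wrist_ortho(p,T,576,-34,30,125,600))
```

```text
[576.91562476 -32.18418211 164.12909847]
```

View pics/w1.png

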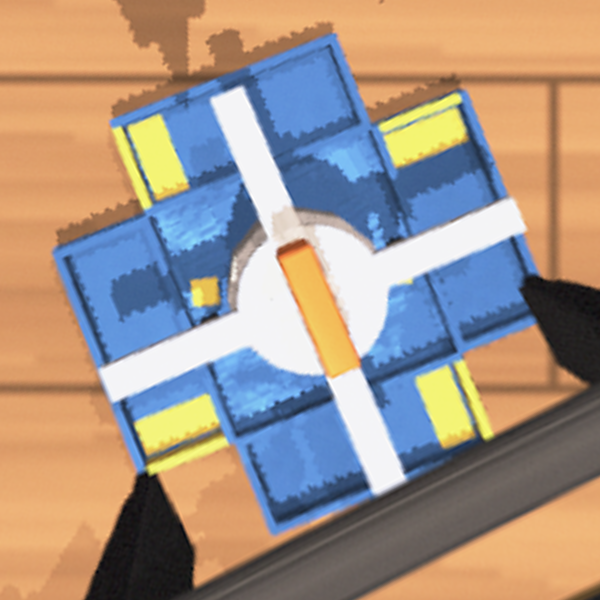

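```bash
cat >> h.py <<'E'
def rect(p,T,cx,cy,z,half,lo,hi,n=600):
    "largest hsv blob in ortho plane z -> centre xy, long-axis angle, sizes mm"
    o=wrist_ortho(p,T,cx,cy,z,half,n);m=cv2.inRange(cv2.cvtColor(o,cv2.COLOR_BGR2HSV),np.array(lo),np.array(hi))
    cs,_=cv2.findContours(m,cv2.RETR_EXTERNAL,cv2.CHAIN_APPROX_NONE);c=max(cs,key=cv2.contourArea)
    b=cv2.boxPoints(cv2.minAreaRect(c));s=2*half/n
    q=np.stack([cx+half-b[:,1]*s,cy+half-b[:,0]*s],1);e=[q[1]-q[0],q[2]-q[1]];e.sort(key=np.linalg.norm)
    return q.mean(0).round(1),round(np.degrees(np.arctan2(e[1][1],e[1][0]))%180,1),[round(np.linalg.norm(x),1) for x in e]
E
python3 - <<'E'
from h import *
D=np.load("/tmp/w1.npz");T=D['T'];p=D['p']
for z in(65,60):print(rect(p,T,576,-34,z,50,(5,150,120),(20,255,255)))
c,a,_=rect(p,T,576,-34,65,50,(5,150,120),(20,255,255))
print(a,step([*c,100],a),step([*c,46],a), T[:3,3])
E
```

```text
(array([581. , -36.5], dtype=float32), np.float32(23.2), [np.float32(13.2), np.float32(51.4)])
(array([580. , -37.3], dtype=float32), np.float32(23.3), [np.float32(13.4), np.float32(52.3)])
23.2 (array([0.023, 0.051, 0.643]), array([-0.   ,  0.001,  0.061])) (array([0.023, 0.051, 1.183]), array([-0.   ,  0.001,  0.061])) [576.91562476 -32.18418211 164.12909847]
```

{"method": "move_arm", "body": {"increments": [[[0.02,0.05,0.4,0,0,0.06,0],[0.02,0.05,0.7,0,0,0.06,0],[0.02,0.05,0.9,0,0,0.06,0],[0.02,0.05,0.9,0,0,0.06,0],[0.02,0.05,0.9,0,0,0.06,0]]]}}

```text
time: 2.35
tcp_pos: [581.1, -37.3, 75.2]
tool_rot: [180.0, 0.0, 23.2]
contact_force: [-0.6, -0.2, 0.0]
gripper_width: 0.637
finger_force: 0.0
```

{"method": "move_arm", "body": {"increments": [[[0,0,0.15,0,0,0,-0.2],[0,0,0.28,0,0,0,-0.3],[0,0,0.28,0,0,0,-0.3],[0,0,0.28,0,0,0,-0.5],[0,0,0.28,0,0,0,-0.6]]]}}

```text
time: 2.85
tcp_pos: [581.5, -36.5, 47.4]
tool_rot: [180.0, -0.0, 23.3]
contact_force: [-0.0, -0.0, -0.2]
gripper_width: 0.241
finger_force: 0.0
```

{"method": "move_arm", "body": {"increments": [[[0,0,0,0,0,0,-1],[0,0,0,0,0,0,-1],[0,0,0,0,0,0,-1],[0,0,0,0,0,0,-1],[0,0,0,0,0,0,-1]]], "newtons": 55}}

```text
time: 3.35
tcp_pos: [581.4, -36.4, 47.0]
tool_rot: [180.0, -0.0, 23.3]
contact_force: [-0.0, -0.9, 4.5]
gripper_width: 0.148
finger_force: 55.0
```

{"method": "move_arm", "body": {"increments": [[[0,0,0.02,0,0,0,-1],[0,0,0.04,0,0,0,-1],[0,0,0.06,0,0,0,-1],[0,0,0.06,0,0,0,-1],[0,0,0.06,0,0,0,-1]]]}}

```text
time: 3.85
tcp_pos: [581.5, -36.4, 41.1]
tool_rot: [180.0, -0.0, 23.3]
contact_force: [-0.3, 0.0, 9.1]
gripper_width: 0.143
finger_force: 55.0
```

{"method": "move_arm", "body": {"increments": [[[0,0,0,0,0,-0.125,-1],[0,0,0,0,0,-0.25,-1],[0,0,0,0,0,-0.375,-1],[0,0,0,0,0,-0.5,-1],[0,0,0,0,0,-0.6,-1]]]}}

```text
time: 4.35
tcp_pos: [581.3, -36.2, 41.1]
tool_rot: [180.0, -0.0, 59.5]
contact_force: [-1.1, 1.3, 8.9]
gripper_width: 0.145
finger_force: 55.0
```

{"method": "move_arm", "body": {"increments": [[[0,0,0,0,0,-0.125,-1],[0,0,0,0,0,-0.25,-1],[0,0,0,0,0,-0.375,-1],[0,0,0,0,0,-0.5,-1],[0,0,0,0,0,-0.64,-1]]]}}

```text
time: 4.85
tcp_pos: [580.5, -36.1, 40.9]
tool_rot: [-179.9, -0.0, 98.0]
contact_force: [-8.8, -2.0, 11.3]
gripper_width: 0.144
finger_force: 55.0
```

{"method": "move_arm", "body": {"increments": [[[0,0,0,0,0,0,-1],[0,0,0,0,0,0,-1]]]}}

```text
time: 5.05
tcp_pos: [580.2, -36.3, 40.9]
tool_rot: [-179.9, -0.0, 97.7]
contact_force: [-4.9, -0.1, 10.0]
gripper_width: 0.142
finger_force: 55.0
```

{"method": "move_arm", "body": {"increments": [[[0,0,-0.03,0,0,0,-1],[0,0,-0.06,0,0,0,-1],[0,0,-0.1,0,0,0,-1],[0,0,-0.1,0,0,0,-1]]]}}

```text
time: 5.45
tcp_pos: [580.3, -36.2, 50.5]
tool_rot: [-179.9, -0.0, 97.7]
contact_force: [-3.5, -0.2, -0.6]
gripper_width: 0.141
finger_force: 55.0
```

{"method": "move_arm", "body": {"increments": [[[0,0,-0.3,0,0,0,-1],[0,0,-0.6,0,0,0,-1],[0,0,-0.9,0,0,0,-1],[0,0,-0.9,0,0,0,-1]]]}}

```text
time: 5.85
tcp_pos: [582.9, -36.6, 143.8]
tool_rot: [179.7, 0.1, 97.7]
contact_force: [0.7, 0.0, -2.8]
gripper_width: 0.141
finger_force: 55.0
```

Run:
```python
from h import *
T=tool();p,d=grab_frame("wrist");np.savez("/tmp/w2.npz",T=T,p=p,d=d);print(T[:3,3])
t,_=grab_frame("top");cv2.imwrite("pics/top2.png",t)
# mat by darkness in initial top pic
o=cv2.imread("pics/top0.png");g=o.max(2);m=np.zeros_like(g);m[145:240,400:505]=(g[145:240,400:505]<50)*255
m=cv2.morphologyEx(m,cv2.MORPH_OPEN,np.ones((5,5)))
c=max(cv2.findContours(m,0,1)[0],key=cv2.contourArea)
q=np.array([w("top",*b,3)[:2] for b in cv2.boxPoints(cv2.minAreaRect(c))]);print(q.round(0),q.mean(0))
y=np.degrees(np.arctan2(*(q[1]-q[0])[::-1]))%90;print(y)
print(step([*q.mean(0),T[2,3]],97.7))
v=np.hstack([cv2.resize(p,(480,300)),cv2.resize(t[115:250,190:350],(320,270))[:300] if 0 else np.vstack([cv2.resize(t[115:250,190:350],(320,270)),np.zeros((30,320,3),np.uint8)])])
cv2.imwrite("pics/v2.png",v)
```

```text
[582.91040689 -36.5605707  143.80444847]Traceback (most recent call last):
  File "<stdin>", line 7, in <module>
ValueError: max() iterable argument is empty
```

Run:
```python
from h import *
q=np.array([w("top",u*.8,v*.8,3)[:2] for u,v in[(534,191),(616,208),(602,290),(518,273)]]);print(q.round(0),q.mean(0))
print(step([*q.mean(0),143.8],97.7))
```

```text
[[ 618. -280.]
 [ 571. -482.]
 [ 369. -437.]
 [ 414. -233.]] [ 492.85736326 -357.67558432]
(array([-3.067, -1.304, -0.035]), array([ 0.001,  0.   , -0.001]))
```

{"method": "move_arm", "body": {"increments": [[[-0.3,-0.13,0,0,0,0,-1],[-0.6,-0.26,0,0,0,0,-1],[-0.77,-0.33,0,0,0,0,-1]]]}}

```text
time: 6.25
tcp_pos: [557.6, -118.5, 138.7]
tool_rot: [-179.9, -0.1, 97.6]
contact_force: [1.5, 0.7, -1.3]
gripper_width: 0.147
finger_force: 5.5
```

{"method": "move_arm", "body": {"increments": [[[-0.3,-0.13,0,0,0,0,-1],[-0.6,-0.26,0,0,0,0,-1],[-0.77,-0.33,0,0,0,0,-1]]]}}

```text
time: 6.55
tcp_pos: [535.1, -199.5, 138.6]
tool_rot: [-179.9, -0.1, 97.6]
contact_force: [0.2, -0.1, -2.4]
gripper_width: 0.145
finger_force: 55.0
```

{"method": "move_arm", "body": {"increments": [[[-0.3,-0.13,0,0,0,0,-1],[-0.6,-0.26,0,0,0,0,-1],[-0.77,-0.33,0,0,0,0,-1]]]}}

```text
time: 6.85
tcp_pos: [512.7, -280.2, 138.8]
tool_rot: [-179.9, -0.1, 97.6]
contact_force: [0.2, -0.2, -2.4]
gripper_width: 0.143
finger_force: 55.0
```

{"method": "move_arm", "body": {"increments": [[[-0.3,-0.13,0,0,0,0,-1],[-0.6,-0.26,0,0,0,0,-1],[-0.77,-0.33,0,0,0,0,-1],[-0.77,-0.33,0,0,0,0,-1],[-0.77,-0.33,0,0,0,0,-1]]]}}

```text
time: 7.35
tcp_pos: [491.3, -358.6, 139.8]
tool_rot: [-180.0, -0.1, 97.6]
contact_force: [-0.6, 0.1, -1.1]
gripper_width: 0.143
finger_force: 55.0
```

{"method": "move_arm", "body": {"increments": [[[0,0,0.3,0,0,0,-1],[0,0,0.6,0,0,0,-1],[0,0,0.8,0,0,0,-1],[0,0,0.85,0,0,0,-1],[0,0,0.85,0,0,0,-1]]]}}

```text
time: 7.85
tcp_pos: [491.6, -358.2, 55.3]
tool_rot: [-180.0, -0.1, 97.7]
contact_force: [-0.3, 0.0, -2.4]
gripper_width: 0.142
finger_force: 55.0
```

{"method": "move_arm", "body": {"increments": [[[0,0,0.03,0,0,0,-1],[0,0,0.06,0,0,0,-1],[0,0,0.09,0,0,0,-1],[0,0,0.11,0,0,0,-1],[0,0,0.11,0,0,0,-1]]]}}

```text
time: 8.35
tcp_pos: [491.3, -359.2, 44.5]
tool_rot: [-180.0, -0.0, 97.7]
contact_force: [-0.5, -0.3, -2.2]
gripper_width: 0.145
finger_force: 55.0
```

{"method": "move_arm", "body": {"increments": [[[0,0,0.03,0,0,0,-1],[0,0,0.05,0,0,0,-1],[0,0,0.05,0,0,0,-1]]]}}

```text
time: 8.65
tcp_pos: [491.3, -359.2, 39.3]
tool_rot: [-180.0, -0.0, 97.7]
contact_force: [-0.2, -0.7, -2.8]
gripper_width: 0.146
finger_force: 55.0
```

{"method": "move_arm", "body": {"increments": [[[0,0,0.01,0,0,0,-1],[0,0,0.02,0,0,0,-1],[0,0,0.02,0,0,0,-1]]]}}

```text
time: 8.95
tcp_pos: [491.4, -359.2, 37.5]
tool_rot: [-180.0, -0.0, 97.7]
contact_force: [-0.5, -0.6, -2.5]
gripper_width: 0.146
finger_force: 55.0
```

{"method": "move_arm", "body": {"increments": [[[0,0,0.01,0,0,0,-1],[0,0,0.015,0,0,0,-1],[0,0,0.015,0,0,0,-1]]]}}

```text
time: 9.25
tcp_pos: [491.5, -359.3, 37.2]
tool_rot: [180.0, 0.0, 97.7]
contact_force: [-1.2, 2.2, 8.8]
gripper_width: 0.14
finger_force: 55.0
```

{"method": "move_arm", "body": {"increments": [[[0,0,0,0,0,0,-0.5],[0,0,0,0,0,0,-0.2],[0,0,0,0,0,0,0],[0,0,0,0,0,0,0]]]}}

```text
time: 9.65
tcp_pos: [491.4, -359.2, 36.1]
tool_rot: [180.0, 0.0, 97.7]
contact_force: [-0.4, -0.2, 0.1]
gripper_width: 0.427
finger_force: 0.0
```

{"method": "move_arm", "body": {"increments": [[[0,0,-0.2,0,0,0,0],[0,0,-0.5,0,0,0,0],[0,0,-1.0,0,0,0,0.3],[0,0,-1.0,0,0,0,0.3]]]}}

```text
time: 10.05
tcp_pos: [493.3, -360.8, 141.8]
tool_rot: [179.7, 0.4, 97.7]
contact_force: [0.3, -0.1, 0.8]
gripper_width: 0.608
finger_force: 0.0
```

{"method": "move_arm", "body": {"increments": [[[0.3,0.15,0,0,0,0,0.3],[0.6,0.3,0,0,0,0,0.3],[0.83,0.41,0,0,0,0,0.3]]]}}

```text
time: 10.35
tcp_pos: [521.1, -270.0, 135.7]
tool_rot: [-180.0, -0.0, 97.7]
contact_force: [0.7, -0.3, -0.1]
gripper_width: 0.652
finger_force: 0.0
```

{"method": "move_arm", "body": {"increments": [[[0.3,0.15,0,0,0,0,0.3],[0.6,0.3,0,0,0,0,0.3],[0.83,0.41,0,0,0,0,0.3]]]}}

```text
time: 10.65
tcp_pos: [550.8, -182.0, 135.6]
tool_rot: [-180.0, -0.0, 97.7]
contact_force: [0.0, 0.0, -0.4]
gripper_width: 0.656
finger_force: 0.0
```

{"method": "move_arm", "body": {"increments": [[[0.3,0.15,0,0,0,0,0.3],[0.6,0.3,0,0,0,0,0.3],[0.83,0.41,0,0,0,0,0.3],[0.83,0.41,0,0,0,0,0.3],[0.83,0.41,0,0,0,0,0.3]]]}}

```text
time: 11.15
tcp_pos: [580.0, -95.8, 135.7]
tool_rot: [-180.0, 0.0, 97.7]
contact_force: [0.8, -0.3, -1.3]
gripper_width: 0.649
finger_force: 0.0
```

Run:
```python
from h import *
T=tool();p,d=grab_frame("wrist");np.savez("/tmp/w3.npz",T=T,p=p,d=d);print(T[:3,3])
t,_=grab_frame("top");cv2.imwrite("pics/top3.png",t)
a=wrist_ortho(p,T,580,-36,12,125,500)
b=np.vstack([cv2.resize(t[120:245,180:330],(300,250)),cv2.resize(t[125:250,370:520],(300,250))])
cv2.imwrite("pics/v3.png",np.hstack([a,b]))
```

```text
[580.0028176  -95.83631653 135.69146965]
```

View pics/v3.png

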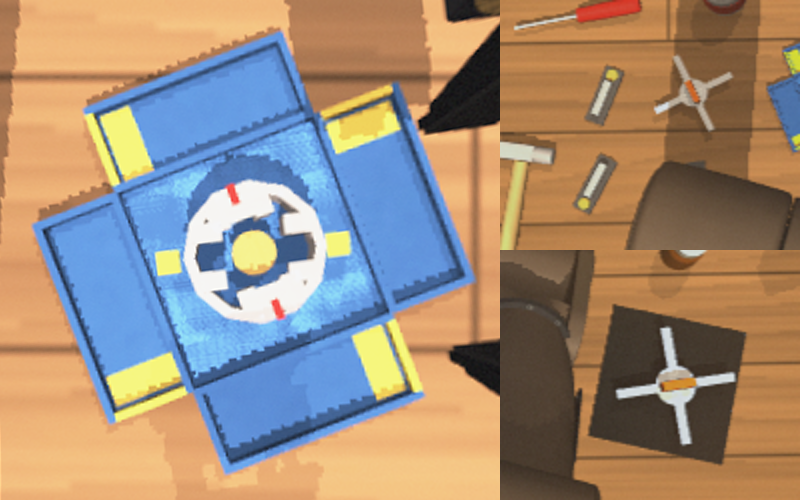

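Keeper stands on the mat; carrier fully visible, axis near ortho pixel (254,252), arms turned about 21.5°. Going to the first bracket.

{"method": "move_arm", "body": {"increments": [[[0.35,-0.12,0,0,0,0,0.3],[0.7,-0.24,0,0,0,0,0.3],[1.0,-0.36,0,0,0,0,0.3]]]}}

```text
time: 11.55
tcp_pos: [530.2, -1.8, 136.0]
tool_rot: [-180.0, 0.0, 97.5]
contact_force: [0.6, -0.2, -0.2]
gripper_width: 0.647
finger_force: 0.0
```

{"method": "move_arm", "body": {"increments": [[[0.35,-0.12,0,0,0,0,0.3],[0.7,-0.24,0,0,0,0,0.3],[1.0,-0.36,0,0,0,0,0.3]]]}}

```text
time: 11.85
tcp_pos: [481.4, 92.8, 136.2]
tool_rot: [180.0, 0.0, 97.6]
contact_force: [0.4, 0.9, 0.7]
gripper_width: 0.652
finger_force: 0.0
```

{"method": "move_arm", "body": {"increments": [[[0.35,-0.12,0,0,0,-0.1,0.3],[0.7,-0.24,0,0,0,-0.2,0.3],[1.0,-0.36,0,0,0,-0.3,0.3],[1.0,-0.36,0,0,0,-0.4,0.3],[1.0,-0.36,0,0,0,-0.5,0.3]]]}}

```text
time: 12.35
tcp_pos: [432.9, 186.8, 136.2]
tool_rot: [180.0, 0.0, 127.9]
contact_force: [0.6, 0.5, -0.8]
gripper_width: 0.651
finger_force: 0.0
```

{"method": "move_arm", "body": {"increments": [[[0,0,0,0,0,-0.13,0.3],[0,0,0,0,0,-0.26,0.3],[0,0,0,0,0,-0.39,0.3],[0,0,0,0,0,-0.5,0.3]]]}}

```text
time: 12.75
tcp_pos: [433.4, 185.9, 136.1]
tool_rot: [-180.0, 0.0, 157.9]
contact_force: [-0.1, -0.1, 0.2]
gripper_width: 0.649
finger_force: 0.0
```

{"method": "move_arm", "body": {"increments": [[[0,0,0,0,0,-0.13,0.3],[0,0,0,0,0,-0.26,0.3],[0,0,0,0,0,-0.39,0.3],[0,0,0,0,0,-0.47,0.3],[0,0,0,0,0,-0.47,0.3]]]}}

```text
time: 13.25
tcp_pos: [433.4, 186.0, 136.1]
tool_rot: [-180.0, 0.0, -174.2]
contact_force: [-0.3, 0.3, -0.0]
gripper_width: 0.648
finger_force: 0.0
```

Run:
```python
from h import *
o=telemetry.get_obs();print(o['tcp_pos'],o['tool_rot'])
T=tool();p,d=grab_frame("wrist");np.savez("/tmp/w4.npz",T=T,p=p,d=d)
cv2.imwrite("pics/v4.png",np.hstack([wrist_ortho(p,T,432,186,20,75,400),wrist_ortho(p,T,480,260,8,200,400)]))
```

```text
[433.40553539 185.99666631 136.11115093] [-1.79993309e+02  1.09542925e-02 -1.74161537e+02]
```

View pics/v4.png

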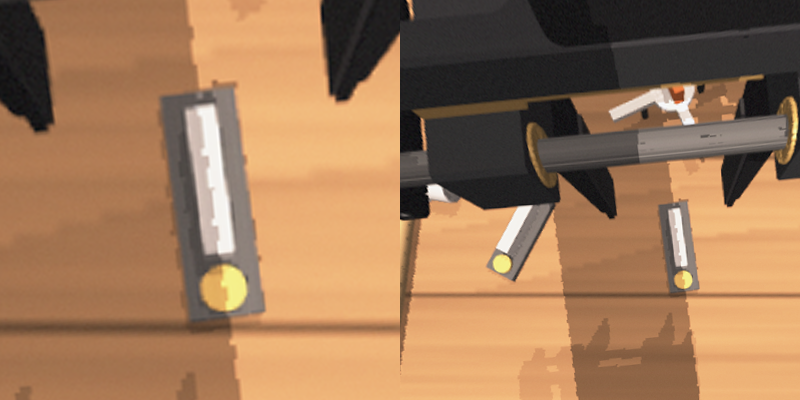

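{"method": "move_arm", "body": {"increments": [[[0,-0.045,0.4,0,0,-0.04,0.3],[0,-0.045,0.8,0,0,-0.04,0],[0,-0.045,1.0,0,0,-0.04,0],[0,-0.045,1.0,0,0,-0.04,0]]]}}

```text
time: 13.7
tcp_pos: [432.6, 181.6, 34.0]
tool_rot: [-180.0, -0.2, -171.9]
contact_force: [0.3, -0.3, 1.8]
gripper_width: 0.511
finger_force: 0.0
```

{"method": "move_arm", "body": {"increments": [[[0,0,0.15,0,0,0,-0.2],[0,0,0.27,0,0,0,-0.4],[0,0,0.27,0,0,0,-0.5],[0,0,0.27,0,0,0,-0.6]]]}}

```text
time: 14.1
tcp_pos: [433.8, 182.4, 9.6]
tool_rot: [-180.0, 0.0, -171.8]
contact_force: [-0.5, 0.4, 0.5]
gripper_width: 0.232
finger_force: 0.0
```

{"method": "move_arm", "body": {"increments": [[[0,0,0,0,0,0,-1],[0,0,0,0,0,0,-1],[0,0,0,0,0,0,-1],[0,0,0,0,0,0,-1],[0,0,0,0,0,0,-1]]], "newtons": 40}}

```text
time: 14.6
tcp_pos: [433.9, 182.5, 9.8]
tool_rot: [180.0, 0.1, -171.7]
contact_force: [0.2, -0.6, 7.0]
gripper_width: 0.123
finger_force: 40.0
```

{"method": "move_arm", "body": {"increments": [[[0,0,-0.2,0,0,0,-1],[0,0,-0.5,0,0,0,-1],[0,0,-0.8,0,0,0,-1],[0,0,-0.8,0,0,0,-1],[0,0,-0.8,0,0,0,-1]]]}}

```text
time: 15.1
tcp_pos: [433.5, 182.4, 89.3]
tool_rot: [180.0, 0.1, -171.7]
contact_force: [-0.6, 0.0, -1.8]
gripper_width: 0.119
finger_force: 40.0
```

```bash
cat >> h.py <<'E'
def nest(k,C=(580.3,-36.7),a=21.5):
    r=np.radians(a+90*k);return C[0]+76*np.cos(r),C[1]+76*np.sin(r),a+90*k+90
E
python3 - <<'E'
from h import *
for k in range(4):print(np.round(nest(k),1))
T=tool();o=telemetry.get_obs();print(o['tcp_pos'],o['tool_rot'],o['contact_force'])
x,y,a=nest(1);print(step([x,y,T[2,3]],a))
E
```

```text
[651.   -8.8 111.5]
[552.4  34.  201.5]
[509.6 -64.6 291.5]
[ 608.2 -107.4  381.5]
[433.54300375 182.42363249  89.34091458] [ 1.79997286e+02  7.24403668e-02 -1.71740491e+02] [-0.55801798  0.00457532 -1.82105181]
(array([-9.63e-01, -1.64e+00,  1.00e-03]), array([-0.   ,  0.001, -0.221]))
```

{"method": "move_arm", "body": {"increments": [[[-0.2,-0.34,0,0,0,0,-1],[-0.4,-0.68,0,0,0,0,-1],[-0.48,-0.82,0,0,0,0,-1]]]}}

```text
time: 15.4
tcp_pos: [494.1, 106.2, 87.8]
tool_rot: [-180.0, -0.1, -171.8]
contact_force: [-0.8, 0.7, -1.2]
gripper_width: 0.12
finger_force: 40.0
```

{"method": "move_arm", "body": {"increments": [[[-0.2,-0.34,0,0,0,-0.08,-1],[-0.4,-0.68,0,0,0,-0.16,-1],[-0.48,-0.82,0,0,0,-0.22,-1],[-0.48,-0.82,0,0,0,-0.22,-1],[-0.48,-0.82,0,0,0,-0.22,-1]]]}}

```text
time: 15.9
tcp_pos: [551.0, 34.2, 87.9]
tool_rot: [179.9, -0.1, -158.7]
contact_force: [0.3, 0.6, -1.7]
gripper_width: 0.123
finger_force: 40.0
```

Run:
```python
from h import *
o=telemetry.get_obs();print(o['tcp_pos'],o['tool_rot'],o['contact_force'])
T=tool();p,d=grab_frame("wrist");x,y,a=nest(1);print(step([x,y,T[2,3]],a))
cv2.imwrite("pics/v5.png",np.hstack([wrist_ortho(p,T,552,34,80,75,400),wrist_ortho(p,T,552,34,12,75,400)]))
```

```text
[551.01497653  34.18838918  87.91566903] [ 1.79936758e+02 -1.31086719e-01 -1.58661792e+02] [ 0.26090698  0.62099866 -1.6556204 ]
(array([-0.012, -0.011,  0.003]), array([ 0.001, -0.002, -0.002]))
```

View pics/v5.png

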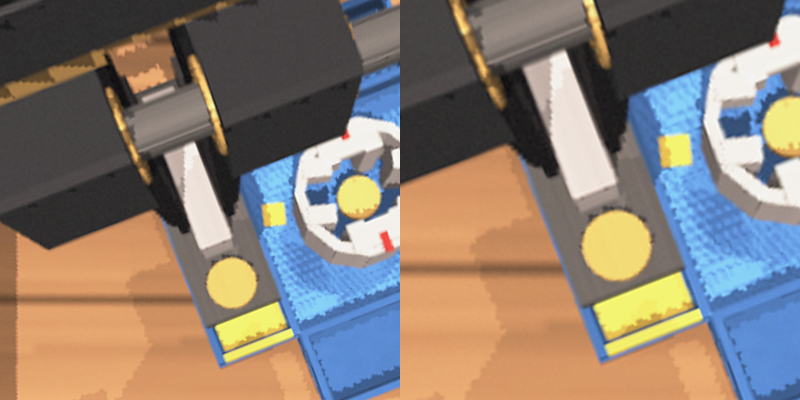

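{"method": "move_arm", "body": {"increments": [[[0.0,-0.01,0.3,0,0,0,-1],[0.0,-0.01,0.5,0,0,0,-1],[0.0,-0.01,0.65,0,0,0,-1],[0.0,-0.01,0.65,0,0,0,-1]]]}}

```text
time: 16.35
tcp_pos: [550.7, 34.1, 22.4]
tool_rot: [179.9, -0.2, -158.5]
contact_force: [-0.7, -0.7, -1.0]
gripper_width: 0.12
finger_force: 40.0
```

{"method": "move_arm", "body": {"increments": [[[0,0,0.02,0,0,0,-1],[0,0,0.04,0,0,0,-1],[0,0,0.06,0,0,0,-1],[0,0,0.075,0,0,0,-1],[0,0,0.075,0,0,0,-1]]]}}

```text
time: 16.85
tcp_pos: [552.5, 33.0, 16.7]
tool_rot: [-180.0, 0.0, -158.5]
contact_force: [-0.4, -0.6, -2.5]
gripper_width: 0.126
finger_force: 40.0
```

{"method": "move_arm", "body": {"increments": [[[0,0,0.01,0,0,0,-1],[0,0,0.02,0,0,0,-1],[0,0,0.02,0,0,0,-1]]]}}

```text
time: 17.15
tcp_pos: [552.4, 32.9, 14.5]
tool_rot: [-180.0, -0.0, -158.5]
contact_force: [-0.5, 0.4, -1.2]
gripper_width: 0.124
finger_force: 40.0
```

{"method": "move_arm", "body": {"increments": [[[0,0,0.01,0,0,0,-1],[0,0,0.01,0,0,0,-1]]]}}

```text
time: 17.35
tcp_pos: [552.5, 32.9, 13.8]
tool_rot: [-180.0, 0.0, -158.5]
contact_force: [-1.1, -0.9, 1.5]
gripper_width: 0.12
finger_force: 40.0
```

{"method": "move_arm", "body": {"increments": [[[0,0,0,0,0,0,-0.6],[0,0,0,0,0,0,-0.55],[0,0,-0.02,0,0,0,-0.55],[0,0,-0.15,0,0,0,-0.55],[0,0,-0.4,0,0,0,-0.3]]]}}

```text
time: 17.85
tcp_pos: [551.8, 33.0, 53.6]
tool_rot: [179.9, -0.1, -158.5]
contact_force: [0.1, 0.3, -0.3]
gripper_width: 0.265
finger_force: 0.0
```

{"method": "move_arm", "body": {"increments": [[[0,0,-0.4,0,0,0,0.3],[0,0,-0.82,0,0,0,0.3],[0,0,-0.82,0,0,0,0.3]]]}}

```text
time: 18.15
tcp_pos: [554.6, 32.9, 141.5]
tool_rot: [-179.8, 0.5, -158.5]
contact_force: [0.7, 0.6, -0.1]
gripper_width: 0.504
finger_force: 0.0
```

{"method": "move_arm", "body": {"increments": [[[-0.2,0.4,0,0,0,0,0.3],[-0.4,0.8,0,0,0,0,0.3],[-0.45,0.9,0,0,0,0,0.3]]]}}

```text
time: 18.45
tcp_pos: [561.3, 136.3, 136.0]
tool_rot: [180.0, 0.0, -158.4]
contact_force: [0.4, -0.1, -0.2]
gripper_width: 0.647
finger_force: 0.0
```

{"method": "move_arm", "body": {"increments": [[[-0.2,0.4,0,0,0,0,0.3],[-0.4,0.8,0,0,0,0,0.3],[-0.45,0.9,0,0,0,0,0.3]]]}}

```text
time: 18.75
tcp_pos: [570.1, 236.6, 135.6]
tool_rot: [180.0, 0.0, -158.4]
contact_force: [-0.1, -0.2, -0.3]
gripper_width: 0.65
finger_force: 0.0
```

{"method": "move_arm", "body": {"increments": [[[-0.2,0.4,0,0,0,0.1,0.3],[-0.4,0.8,0,0,0,0.2,0.3],[-0.45,0.9,0,0,0,0.3,0.3],[-0.45,0.9,0,0,0,0.4,0.3]]]}}

```text
time: 19.15
tcp_pos: [579.0, 334.9, 135.1]
tool_rot: [-180.0, -0.0, 177.3]
contact_force: [1.1, 0.3, 0.4]
gripper_width: 0.648
finger_force: 0.0
```

{"method": "move_arm", "body": {"increments": [[[0,0,0,0,0,0.14,0.3],[0,0,0,0,0,0.27,0.3],[0,0,0,0,0,0.27,0.3],[0,0,0,0,0,0.27,0.3]]]}}

```text
time: 19.55
tcp_pos: [579.4, 333.0, 135.6]
tool_rot: [-180.0, -0.0, 161.5]
contact_force: [0.9, -0.5, 0.3]
gripper_width: 0.651
finger_force: 0.0
```

```bash
cat >> h.py <<'E'
def rib(p,T,cx,cy,half=45,n=400):
    return rect(p,T,cx,cy,20,half,(0,0,130),(179,60,255),n)
E
python3 - <<'E'
from h import *
o=telemetry.get_obs();print(o['tcp_pos'],o['tool_rot'])
T=tool();p,d=grab_frame("wrist");np.savez("/tmp/w6.npz",T=T,p=p,d=d)
D=np.load("/tmp/w4.npz");print(rib(D['p'],D['T'],432,186))
try: print(rib(p,T,579,332))
except Exception as e: print(e)
cv2.imwrite("pics/v6.png",np.hstack([wrist_ortho(p,T,579,332,20,75,400),wrist_ortho(p,T,520,300,8,200,400)]))
E
```

```text
[579.37286639 333.03615952 135.5744064 ] [-1.79979407e+02 -6.01496856e-03  1.61472121e+02]
(array([430.8, 177.9], dtype=float32), np.float32(8.1), [np.float32(19.7), np.float32(84.5)])
(array([578.4, 331.1], dtype=float32), np.float32(158.2), [np.float32(13.0), np.float32(56.1)])
```

View pics/v6.png

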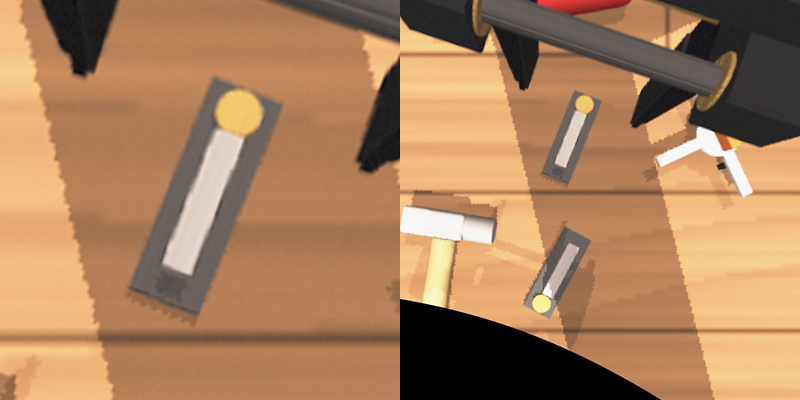

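{"method": "move_arm", "body": {"increments": [[[-0.057,-0.024,0.4,0,0,0.055,0.3],[-0.057,-0.024,0.8,0,0,0.055,0],[-0.057,-0.024,1.0,0,0,0.055,0],[-0.057,-0.024,1.0,0,0,0.055,0]]]}}

```text
time: 20.0
tcp_pos: [582.6, 328.6, 32.6]
tool_rot: [-179.8, -0.2, 158.1]
contact_force: [-0.1, -0.7, 0.3]
gripper_width: 0.51
finger_force: 0.0
```

{"method": "move_arm", "body": {"increments": [[[0,0,0.15,0,0,0,-0.2],[0,0,0.265,0,0,0,-0.4],[0,0,0.265,0,0,0,-0.5],[0,0,0.265,0,0,0,-0.6]]]}}

```text
time: 20.4
tcp_pos: [584.1, 329.6, 9.4]
tool_rot: [180.0, 0.0, 158.0]
contact_force: [-0.4, 0.3, -0.1]
gripper_width: 0.232
finger_force: 0.0
```

{"method": "move_arm", "body": {"increments": [[[0,0,0,0,0,0,-1],[0,0,0,0,0,0,-1],[0,0,0,0,0,0,-1],[0,0,0,0,0,0,-1],[0,0,0,0,0,0,-1]]]}}

```text
time: 20.9
tcp_pos: [584.2, 329.7, 9.8]
tool_rot: [180.0, 0.0, 158.0]
contact_force: [-0.4, -0.8, 5.9]
gripper_width: 0.125
finger_force: 40.0
```

{"method": "move_arm", "body": {"increments": [[[0,0,-0.2,0,0,0,-1],[0,0,-0.5,0,0,0,-1],[0,0,-0.8,0,0,0,-1],[0,0,-0.8,0,0,0,-1],[0,0,-0.8,0,0,0,-1]]]}}

```text
time: 21.4
tcp_pos: [583.8, 329.5, 89.2]
tool_rot: [180.0, 0.0, 158.0]
contact_force: [0.6, -0.5, -1.4]
gripper_width: 0.121
finger_force: 40.0
```

Run:
```python
from h import *
o=telemetry.get_obs();print(o['tcp_pos'],o['tool_rot'],o['contact_force'],o['gripper_width'])
T=tool();x,y,a=nest(3);print(step([x,y,T[2,3]],a-180))
```

```text
[583.84509058 329.52409116  89.1899843 ] [1.79981681e+02 2.51143305e-02 1.57965810e+02] [ 0.61477758 -0.54315292 -1.35211146] 0.12116157096748424
(array([-1.865, -3.959, -0.   ]), array([ 0.   ,  0.001, -0.726]))
```

{"method": "move_arm", "body": {"increments": [[[-0.2,-0.42,0,0,0,0,-1],[-0.4,-0.84,0,0,0,0,-1],[-0.466,-0.99,0,0,0,0,-1]]]}}

```text
time: 21.7
tcp_pos: [589.2, 216.9, 87.4]
tool_rot: [-179.9, -0.1, 157.9]
contact_force: [0.6, 0.4, -1.1]
gripper_width: 0.124
finger_force: 40.0
```

{"method": "move_arm", "body": {"increments": [[[-0.2,-0.42,0,0,0,0,-1],[-0.4,-0.84,0,0,0,0,-1],[-0.466,-0.99,0,0,0,0,-1]]]}}

```text
time: 22.0
tcp_pos: [595.6, 107.8, 87.9]
tool_rot: [-179.9, -0.1, 157.8]
contact_force: [0.3, 0.7, -2.3]
gripper_width: 0.12
finger_force: 40.0
```

{"method": "move_arm", "body": {"increments": [[[-0.2,-0.42,0,0,0,0,-1],[-0.4,-0.84,0,0,0,0,-1],[-0.466,-0.99,0,0,0,0,-1]]]}}

```text
time: 22.3
tcp_pos: [602.0, -1.1, 88.1]
tool_rot: [-180.0, -0.1, 157.8]
contact_force: [0.5, 0.7, -0.6]
gripper_width: 0.124
finger_force: 40.0
```

{"method": "move_arm", "body": {"increments": [[[-0.2,-0.42,0,0,0,-0.1,-1],[-0.4,-0.84,0,0,0,-0.2,-1],[-0.466,-0.99,0,0,0,-0.3,-1],[-0.466,-0.99,0,0,0,-0.4,-1]]]}}

```text
time: 22.7
tcp_pos: [608.1, -109.3, 88.1]
tool_rot: [180.0, -0.1, -178.0]
contact_force: [-0.6, 0.9, -1.3]
gripper_width: 0.121
finger_force: 40.0
```

{"method": "move_arm", "body": {"increments": [[[0,0,0,0,0,-0.1,-1],[0,0,0,0,0,-0.2,-1],[0,0,0,0,0,-0.326,-1],[0,0,0,0,0,-0.326,-1],[0,0,0,0,0,-0.326,-1]]]}}

```text
time: 23.2
tcp_pos: [608.1, -106.8, 88.6]
tool_rot: [180.0, -0.0, -158.7]
contact_force: [-0.1, 1.4, -1.3]
gripper_width: 0.122
finger_force: 40.0
```

Run:
```python
from h import *
o=telemetry.get_obs();print(o['tcp_pos'],o['tool_rot'],o['contact_force'],o['gripper_width'])
T=tool();x,y,a=nest(3);print(step([x,y,T[2,3]],a-180))
p,d=grab_frame("wrist");np.savez("/tmp/w7.npz",T=T,p=p,d=d)
cv2.imwrite("pics/v7.png",np.hstack([wrist_ortho(p,T,x,y,87,75,400),wrist_ortho(p,T,575,-40,12,100,400)]))
```

```text
[ 608.06614581 -106.80577864   88.57880617] [ 1.79967371e+02 -3.67835594e-02 -1.58671552e+02] [-0.06921168  1.3646552  -1.32002706] 0.12238383468404196
(array([ 0.001, -0.006, -0.   ]), array([ 0.001, -0.001, -0.003]))
```

View pics/v7.png

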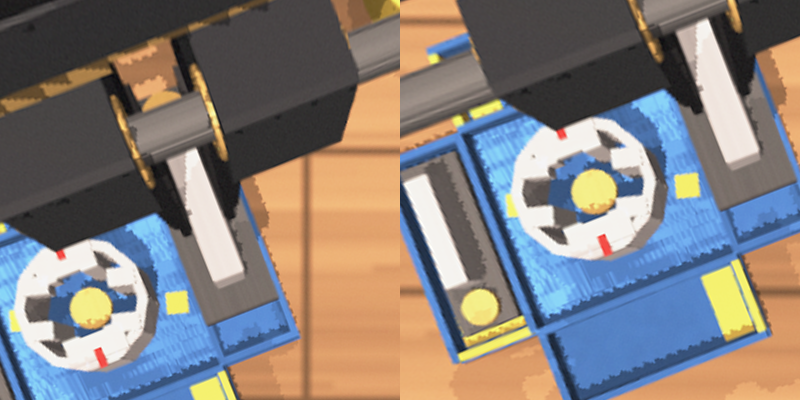

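{"method": "move_arm", "body": {"increments": [[[0.0,-0.005,0.3,0,0,0,-1],[0.0,-0.005,0.5,0,0,0,-1],[0.0,-0.005,0.66,0,0,0,-1],[0.0,-0.005,0.66,0,0,0,-1]]]}}

```text
time: 23.65
tcp_pos: [607.3, -107.5, 21.1]
tool_rot: [179.9, -0.2, -158.6]
contact_force: [0.3, -0.0, -0.1]
gripper_width: 0.123
finger_force: 40.0
```

{"method": "move_arm", "body": {"increments": [[[0,0,0.02,0,0,0,-1],[0,0,0.04,0,0,0,-1],[0,0,0.06,0,0,0,-1],[0,0,0.08,0,0,0,-1],[0,0,0.08,0,0,0,-1]]]}}

```text
time: 24.15
tcp_pos: [608.3, -107.9, 15.2]
tool_rot: [-180.0, 0.0, -158.5]
contact_force: [0.3, 0.4, -1.6]
gripper_width: 0.123
finger_force: 40.0
```

{"method": "move_arm", "body": {"increments": [[[0,0,0.01,0,0,0,-1],[0,0,0.015,0,0,0,-1],[0,0,0.015,0,0,0,-1]]]}}

```text
time: 24.45
tcp_pos: [608.3, -108.0, 13.8]
tool_rot: [-180.0, 0.0, -158.5]
contact_force: [-1.5, 0.5, 0.8]
gripper_width: 0.124
finger_force: 40.0
```

{"method": "move_arm", "body": {"increments": [[[0,0,0,0,0,0,-0.6],[0,0,0,0,0,0,-0.55],[0,0,-0.02,0,0,0,-0.55],[0,0,-0.15,0,0,0,-0.55],[0,0,-0.4,0,0,0,-0.3]]]}}

```text
time: 24.95
tcp_pos: [607.6, -107.8, 53.5]
tool_rot: [179.9, -0.1, -158.5]
contact_force: [-0.2, -0.3, 1.3]
gripper_width: 0.264
finger_force: 0.0
```

{"method": "move_arm", "body": {"increments": [[[0,0,-0.4,0,0,0,0.3],[0,0,-0.82,0,0,0,0.3],[0,0,-0.82,0,0,0,0.3]]]}}

```text
time: 25.25
tcp_pos: [610.5, -108.5, 142.1]
tool_rot: [-179.7, 0.4, -158.5]
contact_force: [-0.2, -0.2, 0.3]
gripper_width: 0.507
finger_force: 0.0
```

{"method": "move_arm", "body": {"increments": [[[-0.01,0.4,0,0,0,0,0.3],[-0.03,0.8,0,0,0,0,0.3],[-0.03,0.955,0,0,0,0,0.3]]]}}

```text
time: 25.55
tcp_pos: [574.8, -15.6, 136.1]
tool_rot: [180.0, -0.0, -158.4]
contact_force: [0.4, -0.3, 0.8]
gripper_width: 0.647
finger_force: 0.0
```

{"method": "move_arm", "body": {"increments": [[[-0.01,0.4,0,0,0,0,0.3],[-0.03,0.8,0,0,0,0,0.3],[-0.03,0.955,0,0,0,0,0.3]]]}}

```text
time: 25.85
tcp_pos: [542.9, 74.1, 135.9]
tool_rot: [180.0, -0.0, -158.4]
contact_force: [0.3, -0.5, 0.2]
gripper_width: 0.648
finger_force: 0.0
```

{"method": "move_arm", "body": {"increments": [[[-0.01,0.4,0,0,0,0,0.3],[-0.03,0.8,0,0,0,0,0.3],[-0.03,0.955,0,0,0,0,0.3]]]}}

```text
time: 26.15
tcp_pos: [511.0, 163.7, 135.9]
tool_rot: [-180.0, 0.0, -158.4]
contact_force: [0.5, 0.1, 0.6]
gripper_width: 0.651
finger_force: 0.0
```

{"method": "move_arm", "body": {"increments": [[[-0.01,0.4,0,0,0,0,0.3],[-0.03,0.8,0,0,0,0,0.3],[-0.03,0.955,0,0,0,0,0.3]]]}}

```text
time: 26.45
tcp_pos: [479.0, 253.6, 135.8]
tool_rot: [-180.0, 0.0, -158.4]
contact_force: [1.3, -0.9, -0.2]
gripper_width: 0.649
finger_force: 0.0
```

{"method": "move_arm", "body": {"increments": [[[-0.01,0.4,0,0,0,0.1,0.3],[-0.03,0.8,0,0,0,0.2,0.3],[-0.03,0.955,0,0,0,0.3,0.3],[-0.03,0.955,0,0,0,0.42,0.3]]]}}

```text
time: 26.85
tcp_pos: [447.0, 343.0, 135.6]
tool_rot: [180.0, 0.0, 176.2]
contact_force: [0.5, -0.6, -0.0]
gripper_width: 0.651
finger_force: 0.0
```

{"method": "move_arm", "body": {"increments": [[[0,0,0,0,0,0.13,0.3],[0,0,0,0,0,0.26,0.3],[0,0,0,0,0,0.4,0.3],[0,0,0,0,0,0.4,0.3],[0,0,0,0,0,0.4,0.3]]]}}

```text
time: 27.35
tcp_pos: [447.7, 341.2, 135.6]
tool_rot: [-180.0, 0.0, 152.5]
contact_force: [0.3, 0.3, 0.0]
gripper_width: 0.649
finger_force: 0.0
```

Run:
```python
from h import *
o=telemetry.get_obs();print(o['tcp_pos'],o['tool_rot'])
T=tool();p,d=grab_frame("wrist");np.savez("/tmp/w8.npz",T=T,p=p,d=d)
print(rib(p,T,450,340))
cv2.imwrite("pics/v8.png",np.hstack([wrist_ortho(p,T,448,342,20,75,400),cv2.resize(p,(640,400))[:,120:520]]))
```

```text
[447.6655055  341.22683093 135.61543376] [-1.79994568e+02  1.33540452e-02  1.52542621e+02]
(array([441.1, 346. ], dtype=float32), np.float32(152.7), [np.float32(27.6), np.float32(79.7)])
```

View pics/v8.png

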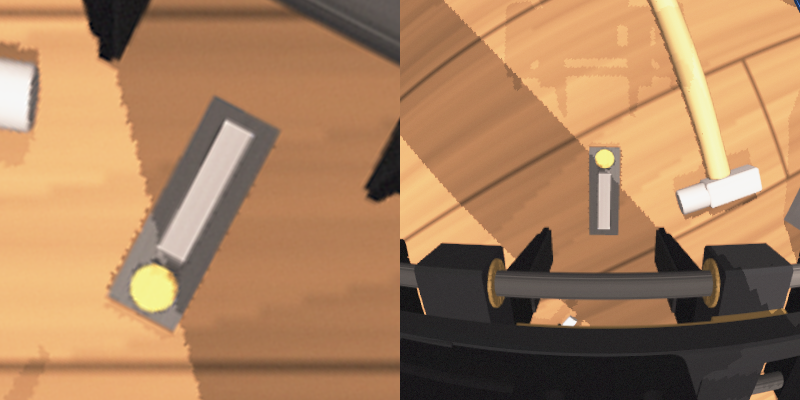

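{"method": "move_arm", "body": {"increments": [[[0.016,0.004,0.4,0,0,0,0.3],[0.016,0.004,0.8,0,0,0,0],[0.016,0.004,1.0,0,0,0,0],[0.016,0.004,1.0,0,0,0,0]]]}}

```text
time: 27.8
tcp_pos: [444.9, 342.0, 33.2]
tool_rot: [-179.8, -0.1, 152.5]
contact_force: [0.7, -0.5, 0.7]
gripper_width: 0.511
finger_force: 0.0
```

{"method": "move_arm", "body": {"increments": [[[0,0,0.15,0,0,0,-0.2],[0,0,0.265,0,0,0,-0.4],[0,0,0.265,0,0,0,-0.5],[0,0,0.265,0,0,0,-0.6]]]}}

```text
time: 28.2
tcp_pos: [446.2, 343.0, 9.7]
tool_rot: [180.0, 0.0, 152.4]
contact_force: [0.0, -1.0, 0.6]
gripper_width: 0.232
finger_force: 0.0
```

{"method": "move_arm", "body": {"increments": [[[0,0,0,0,0,0,-1],[0,0,0,0,0,0,-1],[0,0,0,0,0,0,-1],[0,0,0,0,0,0,-1],[0,0,0,0,0,0,-1]]]}}

```text
time: 28.7
tcp_pos: [446.2, 343.0, 9.9]
tool_rot: [179.9, 0.0, 152.3]
contact_force: [-0.0, -0.2, 6.3]
gripper_width: 0.125
finger_force: 40.0
```

{"method": "move_arm", "body": {"increments": [[[0,0,-0.2,0,0,0,-1],[0,0,-0.5,0,0,0,-1],[0,0,-0.8,0,0,0,-1],[0,0,-0.8,0,0,0,-1],[0,0,-0.8,0,0,0,-1]]]}}

```text
time: 29.2
tcp_pos: [445.8, 342.9, 89.4]
tool_rot: [180.0, 0.0, 152.3]
contact_force: [-0.1, -0.6, -2.0]
gripper_width: 0.123
finger_force: 40.0
```

Run:
```python
from h import *
o=telemetry.get_obs();print(o['tcp_pos'],o['tool_rot'],o['contact_force'],o['gripper_width'])
T=tool();x,y,a=nest(0);print(step([x,y,T[2,3]],a))
```

```text
[445.84583893 342.89829085  89.39856496] [1.79954735e+02 3.42763978e-02 1.52329759e+02] [-0.06645907 -0.58251807 -1.98326763] 0.12293124647113046
(array([-3.45 , -2.162,  0.   ]), array([0.001, 0.   , 0.68 ]))
```

{"method": "move_arm", "body": {"increments": [[[-0.35,-0.22,0,0,0,0,-1],[-0.7,-0.44,0,0,0,0,-1],[-0.86,-0.54,0,0,0,0,-1]]]}}

```text
time: 29.5
tcp_pos: [497.5, 252.7, 87.6]
tool_rot: [-179.9, -0.1, 152.3]
contact_force: [0.5, 0.6, -1.5]
gripper_width: 0.12
finger_force: 40.0
```

{"method": "move_arm", "body": {"increments": [[[-0.35,-0.22,0,0,0,0,-1],[-0.7,-0.44,0,0,0,0,-1],[-0.86,-0.54,0,0,0,0,-1]]]}}

```text
time: 29.8
tcp_pos: [548.8, 164.6, 87.6]
tool_rot: [-179.9, -0.1, 152.2]
contact_force: [-0.9, 0.3, -0.9]
gripper_width: 0.122
finger_force: 40.0
```

{"method": "move_arm", "body": {"increments": [[[-0.35,-0.22,0,0,0,0,-1],[-0.7,-0.44,0,0,0,0,-1],[-0.86,-0.54,0,0,0,0,-1]]]}}

```text
time: 30.1
tcp_pos: [599.9, 76.8, 87.5]
tool_rot: [-179.9, -0.1, 152.2]
contact_force: [0.4, -0.2, 0.2]
gripper_width: 0.124
finger_force: 40.0
```

{"method": "move_arm", "body": {"increments": [[[-0.35,-0.22,0,0,0,0.1,-1],[-0.7,-0.44,0,0,0,0.2,-1],[-0.87,-0.54,0,0,0,0.3,-1],[-0.87,-0.54,0,0,0,0.4,-1]]]}}

```text
time: 30.5
tcp_pos: [651.6, -10.9, 87.5]
tool_rot: [-179.9, -0.0, 127.9]
contact_force: [0.3, 0.8, -1.4]
gripper_width: 0.121
finger_force: 40.0
```

{"method": "move_arm", "body": {"increments": [[[0,0,0,0,0,0.14,-1],[0,0,0,0,0,0.28,-1],[0,0,0,0,0,0.28,-1],[0,0,0,0,0,0.28,-1],[0,0,0,0,0,0.28,-1]]]}}

```text
time: 31.0
tcp_pos: [650.8, -8.4, 88.7]
tool_rot: [-180.0, -0.0, 111.7]
contact_force: [-0.0, -1.0, -0.9]
gripper_width: 0.122
finger_force: 40.0
```

Run:
```python
from h import *
o=telemetry.get_obs();print(o['tcp_pos'],o['tool_rot'],o['contact_force'],o['gripper_width'])
T=tool();x,y,a=nest(0);print(step([x,y,T[2,3]],a))
p,d=grab_frame("wrist");np.savez("/tmp/w9.npz",T=T,p=p,d=d)
cv2.imwrite("pics/v9.png",np.hstack([wrist_ortho(p,T,x,y,87,75,400),wrist_ortho(p,T,600,-40,12,110,400)]))
```

```text
[650.82216255  -8.43211743  88.65380834] [-1.79961864e+02 -1.47368215e-02  1.11728573e+02] [-0.03690189 -0.98849485 -0.88919735] 0.12189163237140435
(array([-0.005,  0.   , -0.   ]), array([-0.001, -0.   ,  0.004]))
```

View pics/v9.png

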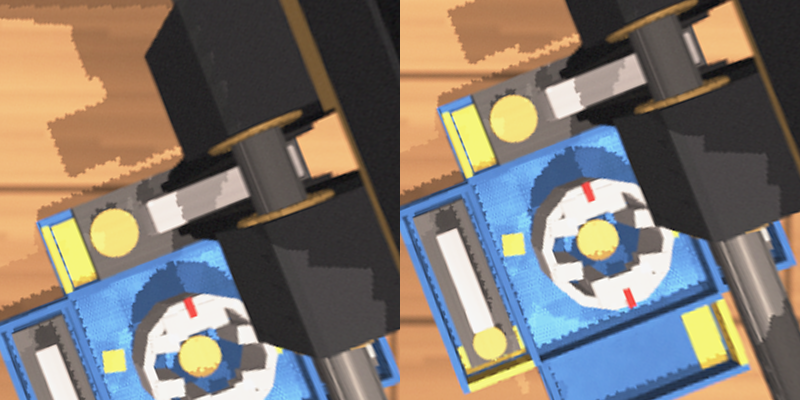

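{"method": "move_arm", "body": {"increments": [[[-0.005,0,0.3,0,0,0,-1],[-0.005,0,0.5,0,0,0,-1],[-0.005,0,0.66,0,0,0,-1],[-0.005,0,0.66,0,0,0,-1]]]}}

```text
time: 31.45
tcp_pos: [650.3, -9.0, 21.1]
tool_rot: [-179.8, -0.1, 111.6]
contact_force: [0.1, 0.5, -1.4]
gripper_width: 0.125
finger_force: 40.0
```

{"method": "move_arm", "body": {"increments": [[[0,0,0.02,0,0,0,-1],[0,0,0.04,0,0,0,-1],[0,0,0.06,0,0,0,-1],[0,0,0.08,0,0,0,-1],[0,0,0.08,0,0,0,-1]]]}}

```text
time: 31.95
tcp_pos: [651.2, -9.1, 15.2]
tool_rot: [180.0, 0.0, 111.5]
contact_force: [-0.2, -0.6, -1.4]
gripper_width: 0.122
finger_force: 40.0
```

{"method": "move_arm", "body": {"increments": [[[0,0,0.01,0,0,0,-1],[0,0,0.015,0,0,0,-1],[0,0,0.015,0,0,0,-1]]]}}

```text
time: 32.25
tcp_pos: [651.3, -9.2, 13.9]
tool_rot: [180.0, 0.0, 111.5]
contact_force: [-0.3, -0.0, 1.6]
gripper_width: 0.121
finger_force: 40.0
```

{"method": "move_arm", "body": {"increments": [[[0,0,0,0,0,0,-0.6],[0,0,0,0,0,0,-0.55],[0,0,-0.02,0,0,0,-0.55],[0,0,-0.15,0,0,0,-0.55],[0,0,-0.4,0,0,0,-0.3]]]}}

```text
time: 32.75
tcp_pos: [650.5, -9.1, 53.3]
tool_rot: [-179.9, -0.1, 111.5]
contact_force: [0.5, -1.0, -0.0]
gripper_width: 0.267
finger_force: 0.0
```

{"method": "move_arm", "body": {"increments": [[[0,0,-0.4,0,0,0,0.1],[0,0,-0.82,0,0,0,0.1],[0,0,-0.82,0,0,0,0.1]]]}}

```text
time: 33.05
tcp_pos: [653.6, -9.3, 142.4]
tool_rot: [179.5, 0.3, 111.5]
contact_force: [0.1, 0.6, -1.5]
gripper_width: 0.503
finger_force: 0.0
```

{"method": "move_arm", "body": {"increments": [[[-0.3,-0.31,0,0,0,0,0.1],[-0.6,-0.62,0,0,0,0,0.1],[-0.89,-0.925,0,0,0,0,0.1]]]}}

```text
time: 33.35
tcp_pos: [597.0, -126.9, 136.1]
tool_rot: [180.0, 0.0, 111.6]
contact_force: [0.4, -0.9, -0.3]
gripper_width: 0.549
finger_force: 0.0
```

{"method": "move_arm", "body": {"increments": [[[-0.3,-0.31,0,0,0,0,0.1],[-0.6,-0.62,0,0,0,0,0.1],[-0.89,-0.925,0,0,0,0,0.1]]]}}

```text
time: 33.65
tcp_pos: [543.5, -244.0, 136.1]
tool_rot: [180.0, 0.0, 111.5]
contact_force: [0.3, 0.4, -0.6]
gripper_width: 0.548
finger_force: 0.0
```

{"method": "move_arm", "body": {"increments": [[[-0.3,-0.31,0,0,0,0.1,0.1],[-0.6,-0.62,0,0,0,0.2,0.1],[-0.89,-0.925,0,0,0,0.23,0.1],[-0.89,-0.925,0,0,0,0.23,0.1],[-0.89,-0.925,0,0,0,0.23,0.1]]]}}

```text
time: 34.15
tcp_pos: [490.5, -359.9, 135.8]
tool_rot: [180.0, -0.0, 97.6]
contact_force: [0.1, 0.2, 0.7]
gripper_width: 0.549
finger_force: 0.0
```

Run:
```python
from h import *
o=telemetry.get_obs();print(o['tcp_pos'],o['tool_rot'])
T=tool();p,d=grab_frame("wrist");np.savez("/tmp/w10.npz",T=T,p=p,d=d)
c,a,s=rect(p,T,491,-359,55,50,(5,150,120),(20,255,255));print(c,a,s,step([*c,T[2,3]],a))
t,_=grab_frame("top");cv2.imwrite("pics/v10.png",np.hstack([wrist_ortho(p,T,491,-359,55,100,400),cv2.resize(t[115:240,190:315],(400,400))]))
```

```text
[ 490.47808321 -359.91321828  135.8383329 ] [ 1.79993971e+02 -5.55871280e-04  9.76234553e+01]
[ 495.3 -358.9] 106.3 [np.float32(11.9), np.float32(51.9)] (array([-0.004,  0.043, -0.   ]), array([ 0.   , -0.   , -0.143]))
```

View pics/v10.png

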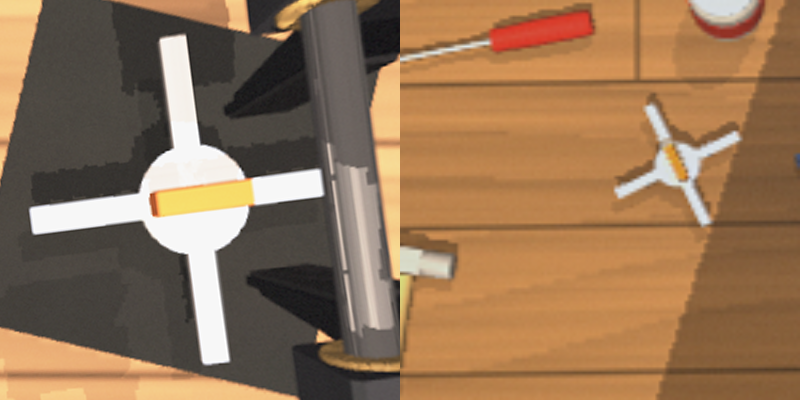

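{"method": "move_arm", "body": {"increments": [[[0.006,0.01,0.3,0,0,0,0],[0.006,0.01,0.6,0,0,0,0],[0.006,0.01,0.85,0,0,0,-0.1],[0.006,0.01,0.98,0,0,0,-0.2],[0.006,0.01,0.98,0,0,0,-0.4]]]}}

```text
time: 34.75
tcp_pos: [491.9, -357.3, 36.4]
tool_rot: [-179.9, -0.1, 97.8]
contact_force: [-0.8, -0.2, 0.6]
gripper_width: 0.368
finger_force: 0.0
```

{"method": "move_arm", "body": {"increments": [[[0,0,0,0,0,0,-0.5],[0,0,0,0,0,0,-1],[0,0,0,0,0,0,-1],[0,0,0,0,0,0,-1],[0,0,0,0,0,0,-1]]], "newtons": 55}}

```text
time: 35.25
tcp_pos: [492.4, -358.9, 38.8]
tool_rot: [179.9, 0.1, 97.7]
contact_force: [0.1, 1.4, 7.8]
gripper_width: 0.144
finger_force: 55.0
```

{"method": "move_arm", "body": {"increments": [[[0,0,0,0,0,0,-1],[0,0,-0.3,0,0,0,-1],[0,0,-0.7,0,0,0,-1],[0,0,-1.0,0,0,0,-1],[0,0,-1.0,0,0,0,-1]]]}}

```text
time: 35.75
tcp_pos: [493.1, -359.7, 141.8]
tool_rot: [179.8, 0.3, 97.7]
contact_force: [0.3, -0.3, -2.8]
gripper_width: 0.144
finger_force: 55.0
```

Run:
```python
from h import *
T=tool();o=telemetry.get_obs();print(o['tcp_pos'],o['tool_rot'],o['contact_force'],o['gripper_width'])
print(step([580.3,-36.5,T[2,3]],97.3))
```

```text
[ 493.11316693 -359.67267767  141.83665495] [179.75009677   0.30322671  97.71990062] [ 0.28789164 -0.3245689  -2.7919996 ] 0.14378402922597386
(array([ 3.085,  1.298, -0.011]), array([0.004, 0.005, 0.007]))
```

{"method": "move_arm", "body": {"increments": [[[0.25,0.1,0,0,0,0,-1],[0.5,0.2,0,0,0,0,-1],[0.77,0.325,0,0,0,0,-1]]]}}

```text
time: 36.05
tcp_pos: [513.2, -277.0, 136.6]
tool_rot: [-179.9, -0.1, 97.7]
contact_force: [0.4, 0.6, -2.7]
gripper_width: 0.141
finger_force: 55.0
```

{"method": "move_arm", "body": {"increments": [[[0.25,0.1,0,0,0,0,-1],[0.5,0.2,0,0,0,0,-1],[0.77,0.325,0,0,0,0,-1]]]}}

```text
time: 36.35
tcp_pos: [535.2, -196.1, 136.5]
tool_rot: [-179.9, -0.0, 97.7]
contact_force: [0.7, -0.8, -3.0]
gripper_width: 0.142
finger_force: 55.0
```

{"method": "move_arm", "body": {"increments": [[[0.25,0.1,0,0,0,0,-1],[0.5,0.2,0,0,0,0,-1],[0.77,0.325,0,0,0,0,-1]]]}}

```text
time: 36.65
tcp_pos: [557.0, -115.5, 136.6]
tool_rot: [-179.9, -0.0, 97.7]
contact_force: [0.3, -0.1, -1.7]
gripper_width: 0.145
finger_force: 55.0
```

{"method": "move_arm", "body": {"increments": [[[0.25,0.1,0,0,0,0,-1],[0.5,0.2,0,0,0,0,-1],[0.77,0.325,0,0,0,0,-1],[0.77,0.325,0,0,0,0,-1],[0.77,0.325,0,0,0,0,-1]]]}}

```text
time: 37.15
tcp_pos: [578.9, -35.5, 136.7]
tool_rot: [-179.9, -0.0, 97.8]
contact_force: [0.3, -0.2, -2.4]
gripper_width: 0.145
finger_force: 55.0
```

Run:
```python
from h import *
T=tool();o=telemetry.get_obs();print(o['tcp_pos'],o['tool_rot'],o['contact_force'],o['gripper_width'])
print(step([580.3,-36.5,T[2,3]],97.3))
p,d=grab_frame("wrist");np.savez("/tmp/w11.npz",T=T,p=p,d=d)
q=np.load("/tmp/w2.npz")
cv2.imwrite("pics/v11.png",np.hstack([wrist_ortho(p,T,580,-36,12,125,400),wrist_ortho(p,T,580,-36,T[2,3]+16,60,400)]))
cv2.imwrite("pics/v11b.png",wrist_ortho(q['p'],q['T'],580,-36,q['T'][2,3]+18,60,400))
```

```text
[578.92246765 -35.50645127 136.69670226] [-1.79920412e+02 -1.29921727e-02  9.77978957e+01] [ 0.34272749 -0.18176475 -2.41985197] 0.14504459396972405
(array([-0.012,  0.012, -0.   ]), array([-0.001, -0.   ,  0.008]))
```

View pics/v11.png

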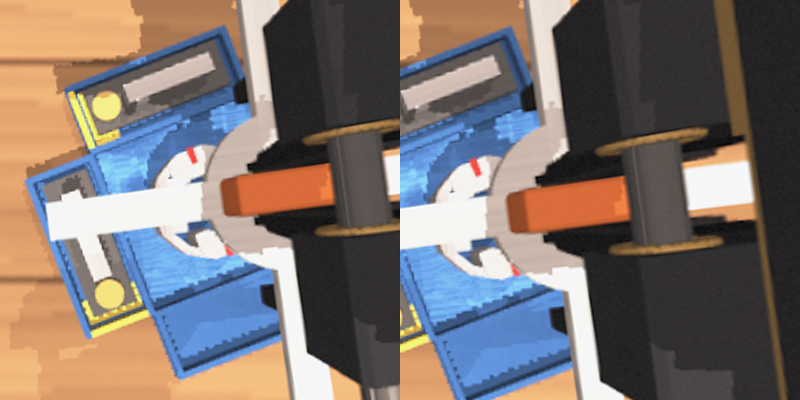

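{"method": "move_arm", "body": {"increments": [[[-0.012,0.012,0.3,0,0,0.008,-1],[-0.012,0.012,0.5,0,0,0.008,-1],[-0.012,0.012,0.68,0,0,0.008,-1],[-0.012,0.012,0.68,0,0,0.008,-1],[-0.012,0.012,0.68,0,0,0.008,-1]]]}}

```text
time: 37.7
tcp_pos: [580.6, -37.7, 69.7]
tool_rot: [-180.0, -0.0, 97.2]
contact_force: [0.5, -0.3, -1.6]
gripper_width: 0.143
finger_force: 55.0
```

{"method": "move_arm", "body": {"increments": [[[0,0,0.04,0,0,0,-1],[0,0,0.08,0,0,0,-1],[0,0,0.1,0,0,0,-1],[0,0,0.1,0,0,0,-1]]]}}

```text
time: 38.1
tcp_pos: [580.6, -36.8, 60.3]
tool_rot: [180.0, 0.0, 97.2]
contact_force: [-1.5, 2.4, -2.6]
gripper_width: 0.143
finger_force: 55.0
```

{"method": "move_arm", "body": {"increments": [[[0,0,0.03,0,0,0,-1],[0,0,0.06,0,0,0,-1],[0,0,0.08,0,0,0,-1],[0,0,0.08,0,0,0,-1]]]}}

```text
time: 38.5
tcp_pos: [580.3, -36.6, 51.0]
tool_rot: [-179.9, -0.0, 97.2]
contact_force: [-2.0, 5.0, -3.8]
gripper_width: 0.144
finger_force: 55.0
```

{"method": "move_arm", "body": {"increments": [[[0,0,0.03,0,0,0,-1],[0,0,0.06,0,0,0,-1],[0,0,0.08,0,0,0,-1],[0,0,0.08,0,0,0,-1]]]}}

```text
time: 38.9
tcp_pos: [580.4, -36.5, 43.9]
tool_rot: [-180.0, -0.0, 97.2]
contact_force: [-4.6, 5.8, 5.7]
gripper_width: 0.141
finger_force: 55.0
```

{"method": "move_arm", "body": {"increments": [[[0,0,0.01,0,0,0,-1],[0,0,0.01,0,0,0,-1]]]}}

```text
time: 39.1
tcp_pos: [580.4, -36.5, 43.2]
tool_rot: [-180.0, -0.0, 97.2]
contact_force: [-6.3, 6.2, 9.0]
gripper_width: 0.145
finger_force: 55.0
```

{"method": "move_arm", "body": {"increments": [[[0,0,0,0,0,0.1,-1],[0,0,0,0,0,0.2,-1],[0,0,0,0,0,0.3,-1],[0,0,0,0,0,0.3,-1]]]}}

```text
time: 39.5
tcp_pos: [581.4, -36.5, 43.4]
tool_rot: [179.9, -0.0, 79.0]
contact_force: [-2.8, 5.9, 8.8]
gripper_width: 0.143
finger_force: 55.0
```

{"method": "move_arm", "body": {"increments": [[[0,0,0,0,0,0.12,-1],[0,0,0,0,0,0.24,-1],[0,0,0,0,0,0.36,-1],[0,0,0,0,0,0.48,-1],[0,0,0,0,0,0.6,-1]]]}}

```text
time: 40.0
tcp_pos: [582.2, -37.5, 43.7]
tool_rot: [179.8, -0.1, 43.0]
contact_force: [-0.6, -1.4, 8.2]
gripper_width: 0.143
finger_force: 55.0
```

{"method": "move_arm", "body": {"increments": [[[0,0,0,0,0,0.12,-1],[0,0,0,0,0,0.24,-1],[0,0,0,0,0,0.34,-1],[0,0,0,0,0,0.34,-1],[0,0,0,0,0,0.34,-1]]]}}

```text
time: 40.5
tcp_pos: [582.3, -37.7, 43.7]
tool_rot: [179.8, -0.2, 22.8]
contact_force: [-0.6, -2.2, 8.4]
gripper_width: 0.14
finger_force: 55.0
```

{"method": "move_arm", "body": {"increments": [[[0,0,0,0,0,0.02,-1],[0,0,0,0,0,0.02,-1]]]}}

```text
time: 40.7
tcp_pos: [582.2, -37.7, 43.7]
tool_rot: [179.8, -0.2, 21.6]
contact_force: [-0.8, -1.4, 8.7]
gripper_width: 0.145
finger_force: 55.0
```

```bash
python3 -c "
from h import *
o=telemetry.get_obs();print(o['tool_rot'],o['wrist_torque'],o['contact_force'])"
```

```text
[ 1.79842510e+02 -1.76642553e-01  2.16183110e+01] [-0.32726554  0.10749217  0.0361255 ] [-0.77895409 -1.39041372  8.67797074]
```

{"method": "move_arm", "body": {"increments": [[[0,0,-0.02,0,0,0,-1],[0,0,-0.04,0,0,0,-1],[0,0,-0.06,0,0,0,-1],[0,0,-0.06,0,0,0,-1]]]}}

```text
time: 41.1
tcp_pos: [582.2, -37.7, 48.9]
tool_rot: [179.9, -0.2, 21.7]
contact_force: [2.5, -1.5, -0.7]
gripper_width: 0.144
finger_force: 55.0
```

{"method": "move_arm", "body": {"increments": [[[0,0,-0.01,0,0,0,-1],[0,0,-0.015,0,0,0,-1],[0,0,-0.015,0,0,0,-1]]]}}

```text
time: 41.4
tcp_pos: [582.0, -37.7, 49.0]
tool_rot: [179.9, -0.1, 21.6]
contact_force: [9.0, -4.6, -17.8]
gripper_width: 0.144
finger_force: 55.0
```

Held hard against the pull, so it is locked. Releasing and checking.

{"method": "move_arm", "body": {"increments": [[[0,0,0.015,0,0,0,-1],[0,0,0.015,0,0,0,-0.6],[0,0,0.015,0,0,0,-0.3],[0,0,0.015,0,0,0,0],[0,0,0.015,0,0,0,0.2]]]}}

```text
time: 41.9
tcp_pos: [580.6, -36.9, 48.7]
tool_rot: [180.0, 0.0, 21.6]
contact_force: [0.1, -0.1, 0.2]
gripper_width: 0.395
finger_force: 0.0
```

{"method": "move_arm", "body": {"increments": [[[0,0,-0.1,0,0,0,0.3],[0,0,-0.4,0,0,0,0.3],[0,0,-0.8,0,0,0,0.3],[0,0,-1.0,0,0,0,0.3]]]}}

```text
time: 42.3
tcp_pos: [581.5, -37.0, 152.3]
tool_rot: [179.9, -0.2, 21.6]
contact_force: [0.4, -0.0, -0.6]
gripper_width: 0.645
finger_force: 0.0
```

{"method": "move_arm", "body": {"increments": [[[-0.3,0,-0.2,0,0,0,0.3],[-0.5,0,-0.4,0,0,0,0.3],[-0.7,0,-0.4,0,0,0,0.3],[-0.7,0,-0.4,0,0,0,0.3],[-0.7,0,-0.4,0,0,0,0.3]]]}}

```text
time: 42.8
tcp_pos: [516.0, -62.8, 189.3]
tool_rot: [180.0, -0.0, 21.6]
contact_force: [0.6, -0.4, 0.1]
gripper_width: 0.653
finger_force: 0.0
```

Run:
```python
from h import *
T=tool();p,d=grab_frame("wrist");t,_=grab_frame("top")
print(T[:3,3],rect(p,T,580,-37,65,50,(5,150,120),(20,255,255)))
c=cv2.resize(t[80:280,160:460],(400,267),interpolation=cv2.INTER_CUBIC)
cv2.imwrite("pics/v12.png",np.hstack([wrist_ortho(p,T,580,-37,12,120,400),np.vstack([c,np.zeros((133,400,3),np.uint8)])]))
```

```text
[515.97260021 -62.80545098 189.28794571] (array([579.4, -38.9], dtype=float32), np.float32(21.5), [np.float32(12.8), np.float32(47.8)])
```

View pics/v12.png

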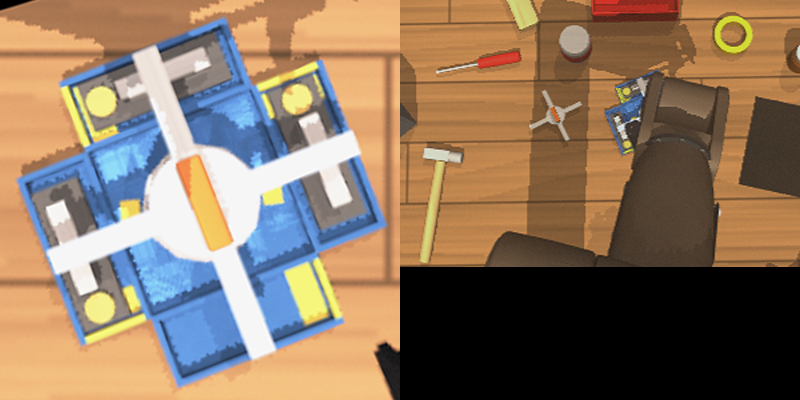

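The last picture shows all three brackets in their nests with the bush at the yellow end (100,100), (298,95), (100,305), the keeper locked along the red strips, and no bracket left on the bench.

```bash
python3 -c "
from cell import manip
print(manip.finish_job())"
```

```text
the job is handed in; nothing more can be done
None
```

I handed the job in at about 43 s on the robot clock: the keeper was stood on the mat, the three brackets found went into their own nests rib up with the bush at the yellow end, and the keeper is back in and locked (it held against an 18 N upward pull).

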